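# Shim out a spring clamp and hold the stack tight

## Robot

A 7-joint arm with a two-finger parallel gripper is mounted at the origin on the work surface. World frame = base frame: x ahead of the robot, y to its left, z up, the work surface at z = 0. Lengths are in m, angles in rad, forces in N, time in s.
With the tool pointing down it reaches from about 0.375 to 0.925 m from the base axis. Payload 3.1 kg.
Tool frame: the origin (TCP) lies between the finger pads; the fingertips stand 25 mm ahead of it and the grasp point (between the pads) lies 6 mm ahead of it; z points along the fingers, x is the direction in which the jaws open and shut, and the axes are right-handed (so a half turn about z gives the same grasp; the last joint's range is limited). The gripper opens to 85 mm and grips with 20 to 120 N. Pads are 22 mm wide; open, the fingers measure 114 mm over their backs; the gripper's body (76 mm by 85 mm) begins 54 mm behind the grasp point. The pads swing forward as they close: fully open they stand 13 mm farther back than shut.
Start: joints at [1.225, 0.383, 0.044, 1.598, -0.018, 1.161, -0.05], TCP at [0.159, -0.63, 0.256] pointing down, gripper open.
Joint ranges: [-2.61, 2.61], [-0.41, 2.15], [-1.48, 1.57], [0, 2.5], [-1.57, 4.71], [0.05, 1.97], [-2.85, 2.85]. Speed limits (rad/s): [2.79, 2.79, 3.14, 3.14, 3.14, 3.14, 3.14].

## Interface

Orientations are given as a unit quaternion [x, y, z, w].
In Python, from plant import arm gives the robot as it stands.
- The arm moves only by the shell command python3 -m pendant 'ROWS' [FORCE]. ROWS is JSON, a list that holds one entry, the list of rows, each a list of 5 numbers: the shift along the tool's x, y, z in units of 60 mm (1.0 is 60 mm), then the turn about the tool's z in units of 6 degrees (1.0 is 6 degrees), then the opening, from -1 (shut) to 1 (fully open). In form: [[[tx, ty, tz, roll, jaw], ...]]. A call has 1 to 12 rows; each row shifts and turns the pose as measured when the row begins, along the tool's axes as they then stand; what a row does not reach is not made up. A row lasts 1/8 s, in which the tool goes at most 62.5 mm and 10.7 degrees, less where a joint would pass 70% of its speed; a pose out of reach is approached as far as the arm can. A call is refused whole if a number of a shift passes 1 or a number of a turn 1, either way. A call with a gripper value outside its range is refused whole. The fingers move at their own pace and stop on an object; FORCE is the grip in N (left out, the last holds). Time passes only in rows, so rows that do not move let the fingers close. It gives the time, the measured TCP pose, the force and the opening at its end, in the units of the state.
- arm.state(): the state, without advancing time (a new reading comes with each control period).
- arm.camera(name): name is "side" or "top"; returns the picture (384x512x3 uint8, blue, green, red); there is no depth.
- arm.camera_info(name): a dict with "fx", "fy", "cx", "cy" (pixels), "view" (4x4, takes a point from world to camera coordinates). Camera axes: x right, y down, z forward; pixel columns grow to the right and rows downward; lengths in m; the calibration is good to about 2 mm. A picture is of the moment at which its call begins. camera_info takes no time and is no camera call.
- arm.finish_job(): hands the job in, once; it reports no verdict.
The state is a dict: "time": time; "qpos": joint angles; "qd": joint speeds; "joint_torque": joint torques, N m; "position": TCP position; "ee_rot": TCP orientation; "wrist_force": force on the tool from outside, world axes, zero at the start; "torque": the same for the moment, N m; "grip_width": opening from 0.0 (shut) to 1.0 (fully open).
Only numpy, scipy, OpenCV 4.12 (cv2) and the standard library are available. Lean on these libraries where they do the work, as an engineer would, in place of code of your own. Each camera call takes 0.05 s, during which the arm holds its last target. There are 200 camera calls.

## Task

The spring plunger of the blue clamping jig is too short to reach the module standing in it: first push the plunger by its red handle all the way to its stop while the gap is empty, then let it spring back. Then stand orange shims from the wooden rack upright in the gap, one behind another if it takes several, no more than needed, until the pushed plunger is stopped by the stack and not by its own stop; leave the other shims standing in the rack and the meter, screwdriver and cup undisturbed. Finish while still pushing the plunger firmly against the stack, holding it clamped tight and touching nothing but the plunger: do not let go.

Things in the scene. Friction and masses are not known exactly. Their poses are not given: they have to be found in the camera images.
- jig: Fixed jig: level blue plate, top 6 mm above the table, x -70 to 130, y -50 to 50 mm. Origin at table height on its centre line, below the sprung-back plunger's front face. x: the way the plunger pushes, from handle to module. Shims stand on the plate between two guide strips (56 mm apart inside, tops 12 mm above the table). Backstop, top 56 mm above the table, at x = 118 to 128 mm.
- plunger (a joint): Travel of the spring plunger along jig x (m): 0 sprung back, 0.030 at its stop. Its front face is at jig x = this value. The spring pushes back with about 2 N at 0, 8 N at the stop. A steel block 44 mm wide, 45 mm long, 8 to 40 mm above the table.
- plunger_handle (a point): Centre of the top of the plunger's red upright handle, a square bar 16 mm (along jig x) by 18 mm (along jig y), free from 40 to 89 mm above the table; this point is 89 mm above the table and 25 mm behind the plunger's front face. It moves with the plunger.
- module_long: Black box with dark fins, 80 mm long (its x), 50 mm wide, about 58 mm high, screwed down. Origin under the middle of its back face; front face at its x = -80 mm; x parallel to jig x. By chance one of the two modules stands in the jig, on the centre line with its origin at jig x = 118 mm (within 2 mm); the other is parked beside the jig, 120 mm to its -y side.
- module_short: White box module with copper fins, as module_long but 64 mm long: front face at its x = -64 mm.
- rack: Fixed wooden shim rack, 107 mm (its x) by 60 mm, 30 mm high. Origin under its centre. Three slots at x = -36, 0, 36 mm, each 19 mm along x by 50 mm along y, floor 8 mm above the table.
- shim1: Orange plastic shim plate 1 of 3, all alike: 16 mm thick (its x), 44 mm wide (its y), 70 mm high, about 90 g, standing upright in its rack slot at the start (top 78 mm above the table). Origin at the centre of its underside. Standing on the jig its top is 76 mm above the table.
- shim2: Orange plastic shim plate 2 of 3, all alike: 16 mm thick (its x), 44 mm wide (its y), 70 mm high, about 90 g, standing upright in its rack slot at the start (top 78 mm above the table). Origin at the centre of its underside. Standing on the jig its top is 76 mm above the table.
- shim3: Orange plastic shim plate 3 of 3, all alike: 16 mm thick (its x), 44 mm wide (its y), 70 mm high, about 90 g, standing upright in its rack slot at the start (top 78 mm above the table). Origin at the centre of its underside. Standing on the jig its top is 76 mm above the table.
- multimeter: Loose yellow meter, 140 x 75 x 32 mm, a bystander. Origin under its centre.
- screwdriver: Loose screwdriver lying on the table, a bystander.
- parts_cup: Loose blue cup, 70 mm across, 55 mm high, a bystander. Origin under its centre.
Not all that is in view belongs to the job. Leave any green look-alike of the shim3 alone. Leave any white look-alike of the shim2 alone.

How it is judged:
On the way, in this order (a step that is already met when the one before it is completed fails the run):
1. the plunger is pushed to its stop with the gap empty (value of joint plunger above 0.0285 m and x of shim1 in the frame of rack between -0.05 and 0.05 m and y of shim1 in the frame of rack between -0.02 and 0.02 m and z of each of shim1, shim2, shim3 in the frame of rack below 0.014 m and x of shim2 in the frame of rack between -0.05 and 0.05 m and y of shim2 in the frame of rack between -0.02 and 0.02 m and x of shim3 in the frame of rack between -0.05 and 0.05 m and y of shim3 in the frame of rack between -0.02 and 0.02 m), for 0.2 s.
2. the plunger is sprung back and at least one shim stands upright in the gap (value of joint plunger below 0.008 m and ((x of shim1 in the frame of jig between 0 and 0.09 m and y of shim1 in the frame of jig between -0.012 and 0.012 m and z of shim1 in the frame of jig below 0.012 m and angle between shim1's own z axis and vertical below 0.12 rad) or (x of shim2 in the frame of jig between 0 and 0.09 m and y of shim2 in the frame of jig between -0.012 and 0.012 m and z of shim2 in the frame of jig below 0.012 m and angle between shim2's own z axis and vertical below 0.12 rad) or (x of shim3 in the frame of jig between 0 and 0.09 m and y of shim3 in the frame of jig between -0.012 and 0.012 m and z of shim3 in the frame of jig below 0.012 m and angle between shim3's own z axis and vertical below 0.12 rad))), for 0.2 s.
At the end, for the whole second after the job is handed in: Robot still pushes the plunger (over 3 N), at rest at 16 to 27.5 mm of travel; the stack presses the module with over 3 N; each shim is in the rack or upright in the gap (within 12 mm of its centre line, tilt under 0.12 rad); robot touches no shim or module (value of joint plunger between 0.016 and 0.0275 m and ((contact force between module_long and anything else above 3 N and contact force between module_long and the arm below 0.5 N and contact force between module_long and the fingers below 0.5 N) or (contact force between module_short and anything else above 3 N and contact force between module_short and the arm below 0.5 N and contact force between module_short and the fingers below 0.5 N)) and contact force between any of the fingers, the arm and plunger above 3 N and velocity of joint plunger between -0.005 and 0.005 m/s and ((x of shim1 in the frame of jig between 0 and 0.09 m and y of shim1 in the frame of jig between -0.012 and 0.012 m and z of shim1 in the frame of jig below 0.012 m and angle between shim1's own z axis and vertical below 0.12 rad) or (x of shim1 in the frame of rack between -0.05 and 0.05 m and y of shim1 in the frame of rack between -0.02 and 0.02 m and z of shim1 in the frame of rack below 0.014 m)) and ((x of shim2 in the frame of jig between 0 and 0.09 m and y of shim2 in the frame of jig between -0.012 and 0.012 m and z of shim2 in the frame of jig below 0.012 m and angle between shim2's own z axis and vertical below 0.12 rad) or (x of shim2 in the frame of rack between -0.05 and 0.05 m and y of shim2 in the frame of rack between -0.02 and 0.02 m and z of shim2 in the frame of rack below 0.014 m)) and ((x of shim3 in the frame of jig between 0 and 0.09 m and y of shim3 in the frame of jig between -0.012 and 0.012 m and z of shim3 in the frame of jig below 0.012 m and angle between shim3's own z axis and vertical below 0.12 rad) or (x of shim3 in the frame of rack between -0.05 and 0.05 m and y of shim3 in the frame of rack between -0.02 and 0.02 m and z of shim3 in the frame of rack below 0.014 m)) and contact force between each of the fingers, the arm and shim1 below 0.5 N and contact force between each of the fingers, the arm and shim2 below 0.5 N and contact force between each of the fingers, the arm and shim3 below 0.5 N); the arm keeps its last pose, push and grip.
It fails at once if the multimeter is disturbed (moved over 30 mm) (distance of multimeter from where it was at the start of the episode above 0.03 m).
It fails at once if the screwdriver is disturbed (moved over 30 mm) (distance of screwdriver from where it was at the start of the episode above 0.03 m).
It fails at once if the parts cup is disturbed (moved over 30 mm) (distance of parts_cup from where it was at the start of the episode above 0.03 m).
It also fails if it takes over 72 s, if anything falls off the work surface, if the arm or the gripper's body presses on something with over 40 N, if the wrist force passes 120 N, or if a joint passes its speed limit or range.

## Working session

There is one attempt and no reset: what is moved stays moved. The work goes in short steps, Python scripts to look and compute and a shell command to move; the robot and the scene stay as the last step left them, time stands still between calls to the robot, and variables do not carry over. Pictures are saved under pics/ and viewed, about 8 in all and at most 12, crops included, and the job is handed in when it is done.

```bash
mkdir -p pics; python3 - <<'E'
from plant import arm
import cv2,numpy as np
for n in("top","side"):
    im=arm.camera(n);cv2.imwrite(f"pics/{n}0.png",im)
    i=arm.camera_info(n);print(n,i["fx"],i["fy"],i["cx"],i["cy"]);print(np.round(i["view"],4).tolist())
s=arm.state();print(s["position"],s["ee_rot"],s["time"],s["wrist_force"],s["grip_width"])
E
```

```text
top 401.528618699424 401.528618699424 252.63812939631654 189.69158432001606
[[0.0066, -0.9998, 0.0164, -0.0488], [-0.9955, -0.0082, -0.0941, 0.6145], [0.0943, -0.0157, -0.9954, 1.1702], [0.0, 0.0, 0.0, 1.0]]
side 463.94429661250336 463.94429661250336 245.2801078798873 186.62920726512723
[[-0.8965, -0.4425, -0.0212, 0.5186], [-0.2494, 0.5437, -0.8013, 0.237], [0.3661, -0.7131, -0.5978, 0.9396], [0.0, 0.0, 0.0, 1.0]]
[ 0.15923582 -0.62936205  0.25499354] [ 7.89097894e-01 -6.14266250e-01 -1.00464740e-03 -6.91805740e-04] 0.1 [-0.03331231  0.2563739   0.17517943] 0.9989757156797427
```

View pics/top0.png

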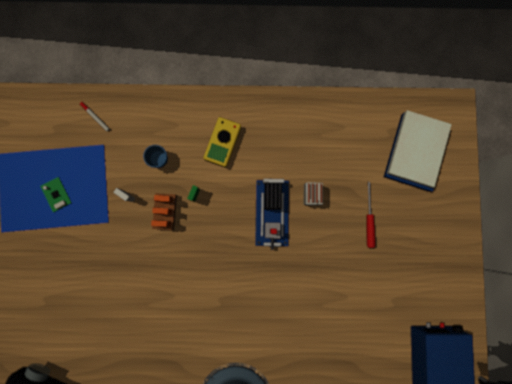

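View pics/side0.png

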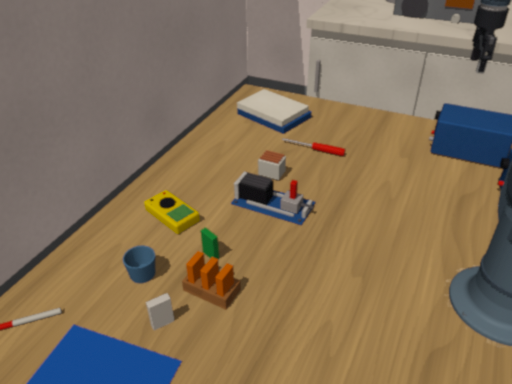

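The top view shows the jig at (272,212) with the black (long) module in it and the handle at (274,231). The white module is parked at (314,194). The gap is about 38 mm, so one shim should stop the plunger at about 22 mm. The rack with three orange shims is at (164,211). The look-alikes are green at (194,193) and white at (121,194), and both stay where they are. Next I measure positions and take an enlarged crop.

```bash
cat > h.py <<'E'
import cv2,numpy as np
from plant import arm
def ray(n,uv,z):
    i=arm.camera_info(n);V=np.array(i["view"]);R=V[:3,:3];c=-R.T@V[:3,3]
    d=R.T@np.array([(uv[0]-i["cx"])/i["fx"],(uv[1]-i["cy"])/i["fy"],1])
    return c+d*(z-c[2])/d[2]
def proj(n,p):
    i=arm.camera_info(n);q=np.array(i["view"])@np.r_[p,1];return np.array([i["fx"]*q[0]/q[2]+i["cx"],i["fy"]*q[1]/q[2]+i["cy"]])
def blobs(im,lo,hi,box,amin=15):
    m=cv2.inRange(cv2.cvtColor(im,cv2.COLOR_BGR2HSV),lo,hi);k=np.zeros_like(m);x0,y0,x1,y1=box;k[y0:y1,x0:x1]=m[y0:y1,x0:x1]
    cs,_=cv2.findContours(k,cv2.RETR_EXTERNAL,cv2.CHAIN_APPROX_NONE)
    return [c for c in cs if cv2.contourArea(c)>=amin]
E
python3 - <<'E'
from h import *
t=cv2.imread("pics/top0.png");s=cv2.imread("pics/side0.png")
def show(nm,n,im,lo,hi,box,z,a=15):
    for c in blobs(im,lo,hi,box,a):
        r=cv2.minAreaRect(c);b=cv2.boxPoints(r)
        print(nm,np.round(r[0],1),np.round(r[1],1),round(r[2],1),'ctr',np.round(ray(n,r[0],z)[:2],4),'corners',[np.round(ray(n,q,z)[:2],4).tolist() for q in b])
show("plate","top",t,(105,120,30),(125,255,255),(245,170,300,255),.006,60)
show("red","top",t,(0,160,80),(6,255,255),(255,215,290,250),.089,8)
show("redR","top",t,(172,160,80),(180,255,255),(255,215,290,250),.089,8)
show("orange","top",t,(6,180,120),(14,255,255),(145,185,185,235),.078)
a=cv2.resize(t[175:250,140:215],None,fx=7,fy=7,interpolation=2)[:, :400]
a=cv2.resize(t[180:240,145:205],(400,400),interpolation=cv2.INTER_CUBIC)
b=cv2.resize(t[172:252,232:312],(400,400),interpolation=cv2.INTER_CUBIC)
c=cv2.resize(s[225:310,170:250],(200,200));
cv2.imwrite("pics/crop.png",np.hstack([a,b]))
hs=cv2.cvtColor(t,cv2.COLOR_BGR2HSV);print(hs[231,268:280].tolist(),hs[212,154:176].tolist(),hs[190,255:262].tolist())
E
```

```text
plate [272.  215.5] [11. 16.] 90.0 ctr [ 0.539  -0.1038] corners [[0.5555, -0.0795], [0.5558, -0.1281], [0.5225, -0.1281], [0.5222, -0.0796]]
plate [281. 219.] [52. 12.] 90.0 ctr [ 0.5286 -0.1311] corners [[0.6075, -0.1128], [0.6078, -0.1494], [0.4506, -0.1492], [0.4504, -0.1131]]
plate [263.  212.5] [63. 14.] 90.0 ctr [ 0.5479 -0.0765] corners [[0.6438, -0.0547], [0.6441, -0.0975], [0.4533, -0.098], [0.453, -0.0558]]
red [273.5 231. ] [4. 5.] 90.0 ctr [ 0.4929 -0.1028] corners [[0.4985, -0.0958], [0.4986, -0.1098], [0.4874, -0.1099], [0.4873, -0.0958]]
orange [158.  222.5] [ 5. 14.] 90.0 ctr [0.5147 0.224 ] corners [[0.5216, 0.244], [0.5219, 0.2045], [0.5077, 0.2041], [0.5075, 0.2436]]
orange [159.  210.5] [ 5. 14.] 90.0 ctr [0.5487 0.2222] corners [[0.5556, 0.2422], [0.5559, 0.2025], [0.5417, 0.2022], [0.5414, 0.2418]]
orange [161.  197.5] [ 5. 14.] 90.0 ctr [0.5857 0.2176] corners [[0.5927, 0.2376], [0.593, 0.1979], [0.5787, 0.1975], [0.5784, 0.2372]]
[[16, 33, 102], [8, 53, 87], [2, 151, 86], [1, 220, 117], [0, 230, 132], [0, 229, 135], [1, 232, 131], [1, 230, 124], [0, 200, 98], [3, 113, 68], [13, 34, 53], [23, 23, 45]] [[10, 214, 138], [10, 219, 135], [10, 219, 135], [10, 219, 134], [10, 219, 134], [9, 218, 137], [9, 216, 138], [9, 220, 139], [9, 217, 141], [9, 216, 143], [9, 221, 143], [9, 218, 146], [10, 220, 138], [9, 219, 100], [8, 228, 56], [7, 231, 32], [9, 239, 31], [11, 232, 33], [10, 195, 38], [10, 201, 33], [13, 223, 24], [14, 162, 33]] [[13, 111, 94], [135, 47, 65], [110, 160, 70], [109, 202, 67], [107, 201, 66], [107, 201, 66], [109, 188, 68]]
```

View pics/crop.png

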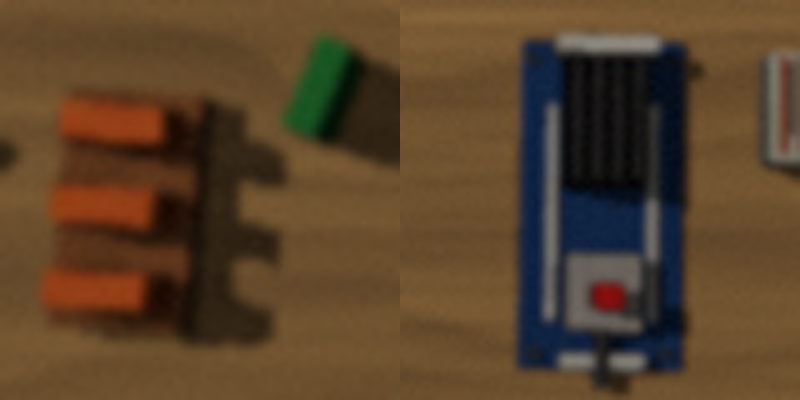

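The crop shows three orange shims in the rack with the green look-alike apart from them, and the jig with a clear gap. The jig axis is about world +x (yaw about -1°), with its origin near (0.518,-0.103). The shims are at yaw about -5°, with 35.6 mm spacing against 36 mm nominal. I now turn the jaws along jig y, shut them and travel to behind the handle.

```bash
python3 -m pendant '[[[0,0,0,0.9,-1],[0,0,0,0.9,-1],[0,0,0,0.8,-1],[-0.8,-0.45,0,0,-1],[-0.8,-0.45,0,0,-1],[-0.8,-0.45,0,0,-1],[-0.8,-0.45,0,0,-1],[-0.8,-0.45,0,0,-1],[-0.8,-0.45,0,0,-1],[-0.8,-0.45,0,0,-1],[-0.8,-0.45,0,0,-1],[0,0,0,0,-1]]]' 40
cat > st.py <<'E'
from h import *
from scipy.spatial.transform import Rotation as R
s=arm.state();r=R.from_quat(s["ee_rot"]).as_matrix()
print(s["time"],np.round(s["position"],4),"xang",round(np.degrees(np.arctan2(r[1,0],r[0,0])),1),"z",np.round(r[:,2],3),"F",np.round(s["wrist_force"],2),"w",round(s["grip_width"],3))
E
python3 st.py
```

```text
time: 1.6
position: [0.3921, -0.2383, 0.2495]
ee_rot: [-0.695, 0.719, 0.006, 0.001]
wrist_force: [0.0, -1.2, 0.6]
grip_width: -0.001
1.6 [ 0.3921 -0.2383  0.2495] xang -92.0 z [-0.007  0.01  -1.   ] F [ 0.02 -1.17  0.57] w -0.001
```

```bash
python3 -m pendant '[[[-0.77,-0.36,0,0,-1],[-0.77,-0.36,0,0,-1],[-0.77,-0.36,0,0,-1],[0,0,0,0,-1],[0,0,0.8,0,-1],[0,0,0.8,0,-1],[0,0,0.5,0,-1],[0,0,0,0,-1]]]'; python3 st.py; python3 - <<'E'
from h import *
a=arm.camera("top");b=arm.camera("side");cv2.imwrite("pics/b.png",np.hstack([cv2.resize(a[162:262,222:322],(400,400),interpolation=2),cv2.resize(b[130:240,220:330],(400,400),interpolation=2)]))
E
```

```text
time: 2.6
position: [0.4596, -0.1081, 0.1201]
ee_rot: [-0.69, 0.724, 0.005, -0.002]
wrist_force: [0.0, 0.8, -0.7]
grip_width: 0.004
2.6 [ 0.4596 -0.1081  0.1201] xang -92.8 z [-0.009  0.005 -1.   ] F [ 0.03  0.84 -0.74] w 0.004
```

View pics/b.png

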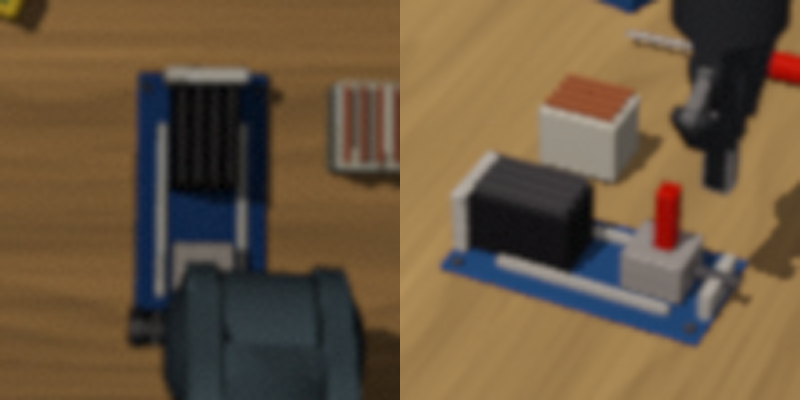

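The side view shows the shut fingers behind and above the red handle, with the gap empty. I lower them and push.

```bash
python3 -m pendant '[[[-0.07,0.05,0.5,-0.2,-1],[0,0,0.2,0,-1],[0,0,0,0,-1],[0,-0.2,0,0,-1],[0,-0.15,0,0,-1]]]'; python3 st.py; python3 -m pendant '[[[0,-0.2,0,0,-1],[0,-0.2,0,0,-1],[0,-0.2,0,0,-1]]]';python3 st.py
```

```text
time: 3.32
position: [0.4851, -0.1079, 0.0866]
ee_rot: [-0.696, 0.718, -0.002, 0.001]
wrist_force: [-5.7, 1.4, 0.3]
grip_width: 0.002
3.325 [ 0.4851 -0.1079  0.0866] xang -91.8 z [ 0.005 -0.002 -1.   ] F [-5.69  1.39  0.27] w 0.002
time: 3.7
position: [0.5065, -0.108, 0.0847]
ee_rot: [-0.696, 0.718, 0.012, -0.013]
wrist_force: [-29.3, 2.1, 19.9]
grip_width: 0.001
3.7 [ 0.5065 -0.108   0.0847] xang -91.8 z [-0.036 -0.001 -0.999] F [-29.35   2.08  19.85] w 0.001
```

```bash
python3 -m pendant '[[[0,-0.15,0,0,-1],[0,-0.15,0,0,-1],[0,-0.15,0,0,-1],[0,-0.15,0,0,-1]]]';python3 st.py; python3 - <<'E'
from h import *
a=arm.camera("top");b=arm.camera("side");cv2.imwrite("pics/c.png",cv2.resize(b[130:240,220:330],(500,500),interpolation=2))
E
```

```text
time: 4.2
position: [0.5052, -0.1082, 0.0787]
ee_rot: [-0.693, 0.718, 0.045, -0.047]
wrist_force: [-20.5, 1.4, 14.5]
grip_width: -0.003
4.2 [ 0.5052 -0.1082  0.0787] xang -92.0 z [-0.13  -0.001 -0.991] F [-20.49   1.35  14.5 ] w -0.003
```

View pics/c.png

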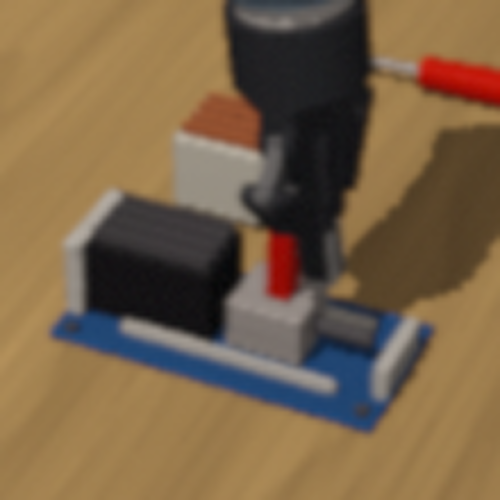

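The plunger is at its stop: the block sits close to the module and the wrist reads over 20 N. The tool has tilted under load, so I back off and read the free tilt.

```bash
python3 -m pendant '[[[0,0.4,0,0,-1],[0,0.5,0,0,-1],[0,0.2,0,0,-1],[0,0,0,0,-1]]]';python3 st.py
```

```text
time: 4.8
position: [0.4426, -0.1065, 0.089]
ee_rot: [-0.693, 0.718, 0.043, -0.045]
wrist_force: [-0.2, 0.6, 0.6]
grip_width: 0.001
4.8 [ 0.4426 -0.1065  0.089 ] xang -92.0 z [-0.124 -0.002 -0.992] F [-0.21  0.62  0.65] w 0.001
```

The tilt of 0.124 rad stays. I undo it by pushing back (-x) with the fingertips on the handle's front face, against the plunger's rear rest.

```bash
python3 -m pendant '[[[0,0,-0.7,0,-1],[0,0,-0.7,0,-1],[0,-0.5,0,0,-1],[0,-0.5,0,0,-1],[0,-0.5,0,0,-1],[0,0,0,0,-1],[0,0,0,0,-1]]]';python3 st.py
```

```text
time: 5.68
position: [0.5592, -0.1098, 0.169]
ee_rot: [-0.694, 0.718, 0.035, -0.038]
wrist_force: [0.0, 0.5, -0.5]
grip_width: -0.002
5.675 [ 0.5592 -0.1098  0.169 ] xang -91.9 z [-0.103 -0.002 -0.995] F [ 0.01  0.5  -0.46] w -0.002
```

```bash
python3 -m pendant '[[[0,0.35,0,0,-1],[0,0,0,0,-1],[0,0,0.7,0,-1],[0,0,0.7,0,-1],[0,0,0,0,-1]]]';python3 st.py;  python3 -m pendant '[[[0,0.15,0,0,-1],[0,0.15,0,0,-1],[0,0.15,0,0,-1],[0,0.15,0,0,-1]]]';python3 st.py
```

```text
time: 6.3
position: [0.5311, -0.1101, 0.0882]
ee_rot: [-0.694, 0.719, 0.032, -0.036]
wrist_force: [-0.7, 0.3, 0.5]
grip_width: 0.001
6.3 [ 0.5311 -0.1101  0.0882] xang -92.0 z [-0.096 -0.004 -0.995] F [-0.65  0.31  0.47] w 0.001
time: 6.8
position: [0.5142, -0.1088, 0.1003]
ee_rot: [-0.695, 0.719, 0.014, -0.019]
wrist_force: [12.3, 0.3, -7.6]
grip_width: 0.001
6.8 [ 0.5142 -0.1088  0.1003] xang -91.9 z [-0.046 -0.006 -0.999] F [12.34  0.28 -7.57] w 0.001
```

```bash
python3 -m pendant '[[[0,0.15,0.1,0,-1],[0,0.15,0.1,0,-1],[0,0.12,0.1,0,-1]]]';python3 st.py
```

```text
time: 7.18
position: [0.5134, -0.1093, 0.0987]
ee_rot: [-0.696, 0.718, -0.009, 0.0]
wrist_force: [4.7, -0.5, 3.6]
grip_width: -0.005
7.175 [ 0.5134 -0.1093  0.0987] xang -91.8 z [ 0.013 -0.012 -1.   ] F [ 4.74 -0.46  3.58] w -0.005
```

The tilt is back to 0.01 rad. Next I go to the near-end shim at (0.514,0.224), with the jaws open along its width.

```bash
python3 -m pendant '[[[0,-0.1,-0.3,0,-1],[0,0,-0.8,0,-1],[0,0,-0.8,0,-1],[-0.8,0,0,0,1],[-0.8,0,0,0,1],[-0.8,0,0,0,1],[-0.8,0,0,0,1],[-0.8,0,0,0,1],[-0.8,0,0,0,1],[-0.3,0,0,0.55,1],[0,0,0,0,1],[0,0,0,0,1]]]';python3 st.py
```

```text
time: 8.68
position: [0.5311, 0.2039, 0.2348]
ee_rot: [-0.673, 0.74, -0.02, 0.007]
wrist_force: [0.4, -0.7, 0.1]
grip_width: 0.998
8.675 [0.5311 0.2039 0.2348] xang -95.5 z [ 0.036 -0.02  -0.999] F [ 0.37 -0.71  0.14] w 0.998
```

```bash
python3 -m pendant '[[[-0.36,0.42,0,0,1],[0,0,0,0,1],[0,0,0.5,0,1],[0,0,0.5,0,1],[0,0,0.5,0,1],[0,0,0,0,1]]]';python3 st.py;python3 - <<'E'
from h import *
a=arm.camera("top");b=arm.camera("side");cv2.imwrite("pics/d.png",np.hstack([cv2.resize(a[165:265,110:210],(400,400),interpolation=2),cv2.resize(b[200:310,160:270],(400,400),interpolation=2)]))
E
```

```text
time: 9.43
position: [0.5171, 0.212, 0.1444]
ee_rot: [-0.667, 0.745, -0.025, 0.006]
wrist_force: [0.8, -0.1, -0.1]
grip_width: 1.003
9.425 [0.5171 0.212  0.1444] xang -96.4 z [ 0.042 -0.029 -0.999] F [ 0.78 -0.14 -0.1 ] w 1.003
```

View pics/d.png

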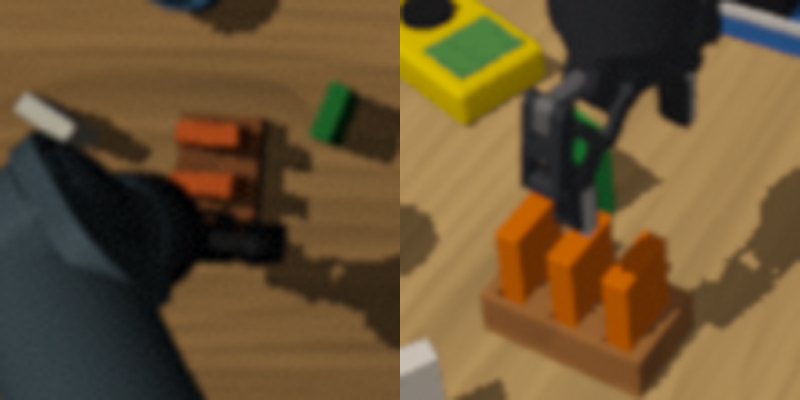

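```bash
python3 -m pendant '[[[-0.23,0.13,0,-0.15,1],[0,0,0,0,1],[0,0,0.3,0,1],[0,0,0.3,0,1],[0,0,0.3,0,1],[0,0,0.2,0,1],[0,0,0,0,1]]]';python3 st.py
```

```text
time: 10.4
position: [0.5177, 0.2284, 0.0787]
ee_rot: [-0.673, 0.739, -0.027, 0.011]
wrist_force: [0.6, 0.2, -0.7]
grip_width: 0.999
10.4 [0.5177 0.2284 0.0787] xang -95.4 z [ 0.052 -0.025 -0.998] F [ 0.62  0.17 -0.71] w 0.999
```

```bash
python3 -m pendant '[[[0.07,0.08,0.2,0,1],[0,0,0,0,1],[0,0,0,0,-1],[0,0,0,0,-1],[0,0,0,0,-1],[0,0,0,0,-1],[0,0,0,0,-1]]]' 40;python3 st.py
```

```text
time: 11.28
position: [0.5139, 0.2239, 0.0671]
ee_rot: [-0.673, 0.739, -0.027, 0.012]
wrist_force: [0.1, -0.5, -0.5]
grip_width: 0.512
11.275 [0.5139 0.2239 0.0671] xang -95.4 z [ 0.054 -0.025 -0.998] F [ 0.14 -0.47 -0.53] w 0.512
```

Opening is 0.512 × 85 = 43.5 mm, so the shim is gripped. I lift straight up.

```bash
python3 -m pendant '[[[0.01,-0.01,-0.25,0,-1],[0.01,-0.02,-0.4,0,-1],[0.01,-0.03,-0.5,0,-1],[0.01,-0.03,-0.5,0,-1],[0,-0.03,-0.5,0,-1],[0,0,-0.2,0,-1],[0,0,0,0,-1]]]';python3 st.py;python3 - <<'E'
from h import *
b=arm.camera("side");cv2.imwrite("pics/e.png",cv2.resize(b[150:310,150:310],(560,560),interpolation=2))
E
```

```text
time: 12.15
position: [0.5126, 0.2265, 0.2168]
ee_rot: [-0.674, 0.738, -0.027, 0.014]
wrist_force: [-0.3, -0.1, -2.1]
grip_width: 0.506
12.15 [0.5126 0.2265 0.2168] xang -95.3 z [ 0.057 -0.021 -0.998] F [-0.31 -0.09 -2.06] w 0.506
```

View pics/e.png

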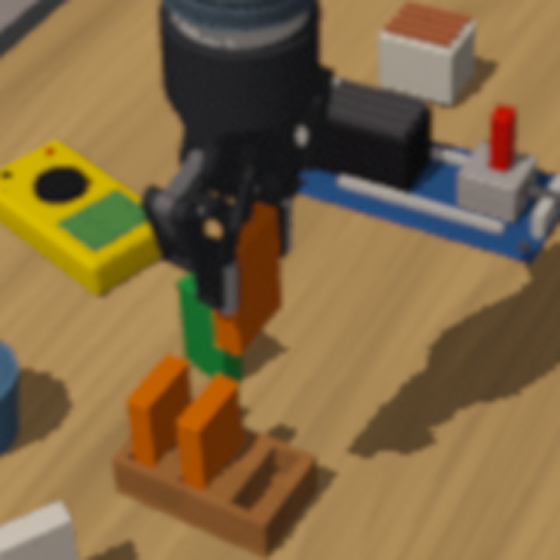

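The side view shows the shim held upright, with two shims and the green look-alike left standing. I carry it to the jig.

```bash
python3 -m pendant '[[[0.6,-0.1,0,0,-1],[0.7,-0.12,0,0,-1],[0.7,-0.12,0,0,-1],[0.7,-0.12,0,0,-1],[0.7,-0.12,0,0,-1],[0.7,-0.12,0,0,-1],[0.5,-0.1,0,0,-1],[0.3,0,0,-0.4,-1],[0,0,0,-0.3,-1],[0,0,0,0,-1],[0,0,0,0,-1]]]';python3 st.py
```

```text
time: 13.58
position: [0.5232, -0.0774, 0.2061]
ee_rot: [-0.704, 0.71, -0.015, 0.003]
wrist_force: [-0.2, -0.6, -1.3]
grip_width: 0.51
13.575 [ 0.5232 -0.0774  0.2061] xang -90.6 z [ 0.025 -0.017 -1.   ] F [-0.22 -0.58 -1.33] w 0.51
```

```bash
python3 -m pendant '[[[0.4,-0.18,0,0.07,-1],[0,0,0,0,-1],[0,0,0.4,0,-1],[0,0,0.4,0,-1],[0,0,0.4,0,-1],[0,0,0,0,-1],[0,0,0,0,-1]]]';python3 st.py;python3 - <<'E'
from h import *
a=arm.camera("top");b=arm.camera("side");cv2.imwrite("pics/f.png",np.hstack([cv2.resize(a[165:265,222:322],(400,400),interpolation=2),cv2.resize(b[130:240,220:330],(400,400),interpolation=2)]))
E
```

```text
time: 14.45
position: [0.5405, -0.1025, 0.1355]
ee_rot: [-0.702, 0.712, -0.017, 0.005]
wrist_force: [1.3, -0.2, -0.4]
grip_width: 0.51
14.45 [ 0.5405 -0.1025  0.1355] xang -90.9 z [ 0.031 -0.017 -0.999] F [ 1.29 -0.21 -0.37] w 0.51
```

View pics/f.png

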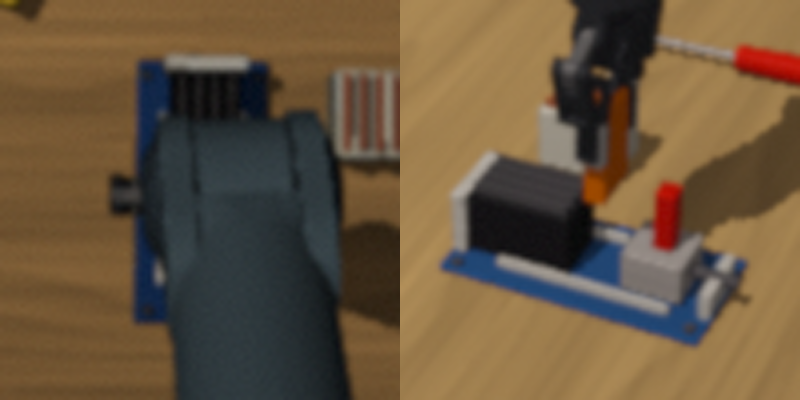

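```bash
python3 - <<'E'
from h import *
for x in(.5325,.5485):
  p=proj("side",[x,-.0805,.0765]);print((p-[220,130])*400/110+[400,0])
# jig landmarks: module front +y top corner, plunger front +y top corner
for j in((38,25,58),(0,22,40),(-45,22,40),(-17,9,89)):
  w=[.518+j[0]/1e3+j[1]/1e3*.017,-.103-j[0]/1e3*.017+j[1]/1e3,j[2]/1e3];p=proj("side",w);print(j,(p-[220,130])*400/110+[400,0])
E
```

```text
[602.54893128 204.69052236]
[580.98116666 198.85300736]
(38, 25, 58) [569.10390981 219.00012384]
(0, 22, 40) [620.74352627 251.84463284]
(-45, 22, 40) [681.53833401 269.65871513]
(-17, 9, 89) [653.46951722 190.75595444]
```

Projected landmarks agree with the picture to a few mm. I lower the shim into the gap.

```bash
python3 -m pendant '[[[0,0.1,0,0,-1],[0,0,0,0,-1],[0,0,0.3,0,-1],[0,0,0.3,0,-1],[0,0,0.25,0,-1],[0,0,0.1,0,-1],[0,0,0,0,-1]]]';python3 st.py
```

```text
time: 15.42
position: [0.536, -0.1037, 0.0749]
ee_rot: [-0.702, 0.712, -0.017, 0.005]
wrist_force: [0.5, 0.9, -1.7]
grip_width: 0.516
15.425 [ 0.536  -0.1037  0.0749] xang -90.9 z [ 0.032 -0.018 -0.999] F [ 0.51  0.87 -1.68] w 0.516
```

```bash
python3 -m pendant '[[[0,0,0.1,0,-1],[0,0,0.07,0,-1],[0,0,0,0,-1]]]';python3 st.py
```

```text
time: 15.8
position: [0.5377, -0.104, 0.0652]
ee_rot: [-0.702, 0.712, -0.019, 0.006]
wrist_force: [0.4, 0.1, -1.0]
grip_width: 0.51
15.8 [ 0.5377 -0.104   0.0652] xang -90.9 z [ 0.034 -0.018 -0.999] F [ 0.37  0.05 -1.04] w 0.51
```

```bash
python3 -m pendant '[[[0,0,0.06,0,-1],[0,0,0.03,0,-1]]]';python3 st.py
```

```text
time: 16.05
position: [0.5389, -0.1043, 0.0646]
ee_rot: [-0.702, 0.712, -0.019, 0.005]
wrist_force: [-4.4, 1.7, 8.0]
grip_width: 0.509
16.05 [ 0.5389 -0.1043  0.0646] xang -90.9 z [ 0.034 -0.021 -0.999] F [-4.45  1.69  8.01] w 0.509
```

The 8 N upward force shows contact with the plate. I release and rise.

```bash
python3 -m pendant '[[[0,0,0,0,0.3],[0,0,0,0,1],[0,0,0,0,1],[0,0,0,0,1],[0,0,-0.3,0,1],[0,0,-0.6,0,1],[0,0,-0.8,0,1],[0,0.5,-0.3,0,1],[0,0.7,0,0,1],[0,0.5,0,0,-1],[0,0,0,0,-1],[0,0,0,0,-1]]]' 40;python3 st.py;python3 - <<'E'
from h import *
a=arm.camera("top");b=arm.camera("side");cv2.imwrite("pics/g.png",np.hstack([cv2.resize(a[165:265,222:322],(400,400),interpolation=2),cv2.resize(b[130:240,220:330],(400,400),interpolation=2)]))
E
```

```text
time: 17.55
position: [0.4349, -0.0999, 0.1935]
ee_rot: [-0.702, 0.711, -0.026, 0.009]
wrist_force: [-0.0, -0.3, -0.0]
grip_width: 0.38
17.55 [ 0.4349 -0.0999  0.1935] xang -90.8 z [ 0.048 -0.024 -0.999] F [-0.   -0.32 -0.01] w 0.38
```

View pics/g.png

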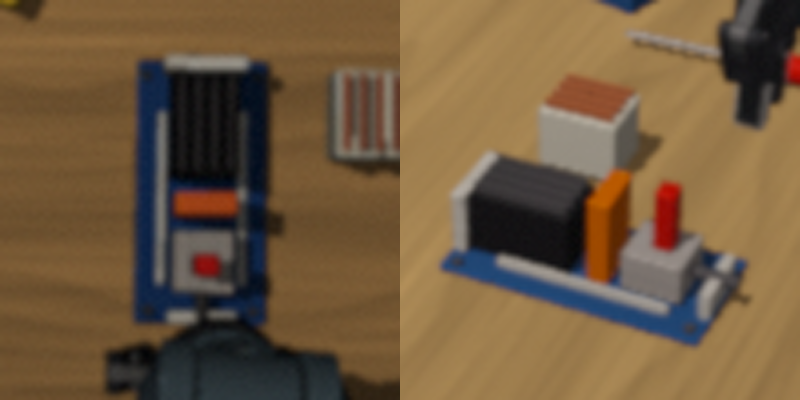

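The shim stands upright and centred between the module and the sprung-back plunger. I lower behind the handle for the final push.

```bash
python3 -m pendant '[[[0,-0.3,0,0,-1],[0,0,0,0,-1],[0,0,0.6,0,-1],[0,0,0.6,0,-1],[0,0,0.5,0,-1],[0,0,0,0,-1],[0,0,0,0,-1]]]';python3 st.py
```

```text
time: 18.52
position: [0.4619, -0.1019, 0.0907]
ee_rot: [-0.703, 0.711, -0.025, 0.01]
wrist_force: [-0.4, -0.7, 0.5]
grip_width: -0.001
18.525 [ 0.4619 -0.1019  0.0907] xang -90.7 z [ 0.049 -0.022 -0.999] F [-0.35 -0.74  0.53] w -0.001
```

```bash
python3 -m pendant '[[[0,0,0.15,0,-1],[0,-0.15,0,0,-1],[0,-0.15,0,0,-1],[0,-0.15,0,0,-1]]]';python3 st.py;python3 -m pendant '[[[0,-0.12,0,0,-1],[0,-0.12,0,0,-1]]]';python3 st.py
```

```text
time: 19.02
position: [0.4882, -0.103, 0.0842]
ee_rot: [-0.702, 0.711, -0.023, 0.007]
wrist_force: [-6.4, 0.5, 3.2]
grip_width: 0.005
19.025 [ 0.4882 -0.103   0.0842] xang -90.7 z [ 0.043 -0.023 -0.999] F [-6.44  0.52  3.22] w 0.005
time: 19.27
position: [0.4982, -0.1031, 0.0838]
ee_rot: [-0.702, 0.712, -0.019, 0.002]
wrist_force: [-7.6, 0.1, 5.5]
grip_width: -0.004
19.275 [ 0.4982 -0.1031  0.0838] xang -90.8 z [ 0.03  -0.024 -0.999] F [-7.62  0.12  5.52] w -0.004
```

```bash
python3 -m pendant '[[[0,-0.15,0,0,-1],[0,-0.2,0,0,-1]]]';python3 st.py;python3 - <<'E'
from h import *
a=arm.camera("top");b=arm.camera("side");cv2.imwrite("pics/i.png",np.hstack([cv2.resize(a[165:265,222:322],(400,400),interpolation=2),cv2.resize(b[130:240,220:330],(400,400),interpolation=2)]))
E
python3 st.py
```

```text
time: 19.52
position: [0.4989, -0.1034, 0.0798]
ee_rot: [-0.701, 0.713, -0.001, -0.016]
wrist_force: [-25.1, 1.7, 16.4]
grip_width: 0.007
19.525 [ 0.4989 -0.1034  0.0798] xang -90.9 z [-0.021 -0.025 -0.999] F [-25.1    1.67  16.42] w 0.007
19.625 [ 0.4988 -0.1034  0.0795] xang -90.9 z [-0.021 -0.025 -0.999] F [-21.34   2.23  14.49] w 0.001
```

View pics/i.png

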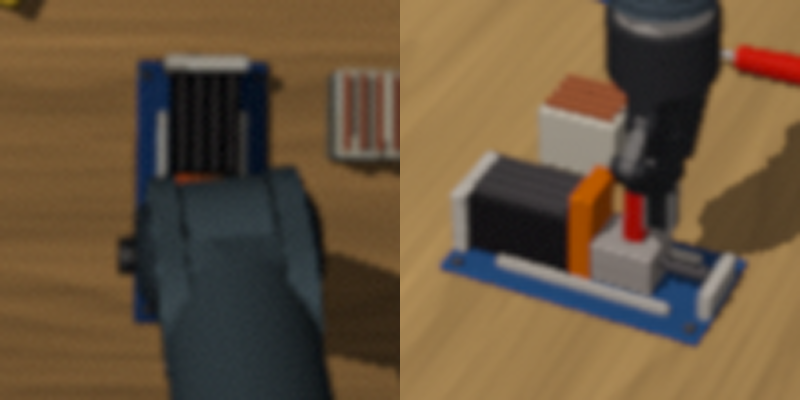

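The plunger presses the shim flat against the module, and the fingers touch only the handle. I check that the force is steady and confirm the travel in the image, then hand in.

```bash
python3 st.py; python3 - <<'E'
from h import *
for k in range(10): b=arm.camera("side")
def red(im):
    m=cv2.inRange(cv2.cvtColor(im,cv2.COLOR_BGR2HSV),(0,160,80),(6,255,255));m[:, :280]=0;m[:,305:]=0;m[:170]=0;m[215:]=0
    ys,xs=np.nonzero(m); r=ys>=ys.max()-6
    return xs[r].min(), ys.max()
for nm in("side0.png",): print(red(cv2.imread("pics/"+nm)))
print(red(b)); print("px per mm",(proj("side",[.51,-.1,.05])-proj("side",[.49,-.1,.05]))/20)
E
python3 st.py
```

```text
19.625 [ 0.4988 -0.1034  0.0795] xang -90.9 z [-0.021 -0.025 -0.999] F [-21.34   2.23  14.49] w 0.001
(np.int64(290), np.int64(198))
(np.int64(282), np.int64(195))
px per mm [-0.37153925 -0.10165045]
20.125 [ 0.4988 -0.1034  0.0794] xang -90.9 z [-0.019 -0.025 -1.   ] F [-20.16   1.67  13.88] w 0.003
```

```bash
python3 -c "
from plant import arm
print(arm.finish_job())"; python3 st.py
```

```text
the job is handed in; nothing more can be done
None
the job is handed in; nothing more can be done
```

The job is handed in with the plunger still pushed against one shim in the gap. No verdict was given. It took about 20 s of the 72 s allowed.

- **First push:** I pushed the plunger to its stop with the gap empty. The wrist read 20 to 29 N, well above the spring's 8 N. I then let it spring back.
- **Tilt:** That push left the tool tilted by 0.12 rad. I undid it by pushing back on the front of the handle, against the plunger's rear rest.
- **Shim:** The long module is in the jig, which leaves a gap of about 38 mm, so one shim was enough. I took the near-end one from the rack and stood it upright in the gap. I left the other two shims and both look-alikes in place.
- **Last checks:** Plunger travel measured about 21.5 mm in the side view, against 22 mm expected. The push along the jig held at about 20 N over 0.5 s with the arm at rest. In the last picture the shim stood upright, flat against the module, and the fingers appeared to touch only the handle.
- **Not exact or not checked:**
  - The tool pose drifted by 1 to 3° under load and while moving.
  - The wrist also read about 14 N upward during the push.
  - I did not measure the shim-to-module force directly. Push minus spring gives roughly 14 N.
  - I did not check the meter, screwdriver or cup for movement afterwards. The arm stayed well clear of them.

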